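Carry the bottle row over to the treatment caddy

TASK

Move the four bottles and jars from the grey storage rack into the blue treatment caddy, keeping their order: the one next to the red tab of the grey rack goes into the compartment next to the red tab of the blue caddy, and so on down the row. Stand each upright in the middle of its own compartment, never let one tip over, and leave the white tub and the clear cup where they are.

Things in the scene. Friction and masses are not known exactly. Their poses are not given: they have to be found in the camera images.
- gel_jar_center (a point): gel jar with blue label, black cap and green cap top: 39 mm diameter body up to 60 mm, cap 35 mm diameter, 81 mm high. Loose, upright at the start. The point is on its axis, half-way up; its z axis runs up the bottle.
- powder_jar_center (a point): fat white jar with ribbed white cap: 39 mm diameter body up to 48 mm, cap 41 mm diameter, 66 mm high. Loose, upright at the start. The point is on its axis, half-way up; its z axis runs up the bottle.
- conditioner_bottle_center (a point): small white bottle with flat purple cap: 27 mm diameter, 72 mm high (straight body up to 50 mm, cap 24 mm diameter). Loose, upright at the start. The point is on its axis, half-way up; its z axis runs up the bottle.
- liquid_bottle_center (a point): thin white bottle with pointed white tip: 25 mm diameter body up to 42 mm, narrower above, 66 mm high in all. Loose, upright at the start. The point is on its axis, half-way up; its z axis runs up the bottle.
- gel_sleeve: green ring fixed in the storage rack, 53 mm outer diameter, 10 mm high, hole 44 mm; at the start the gel jar stands in it, and it stays behind when that is lifted out. Origin: centre of its underside, 4 mm above the worktop. The rings are in a different order every time
- powder_sleeve: orange ring fixed in the storage rack, 53 mm outer diameter, 10 mm high, hole 46 mm; at the start the fat white jar stands in it, and it stays behind when that is lifted out. Origin: centre of its underside, 4 mm above the worktop. The rings are in a different order every time
- conditioner_sleeve: yellow ring fixed in the storage rack, 53 mm outer diameter, 10 mm high, hole 32 mm; at the start the purple-capped bottle stands in it, and it stays behind when that is lifted out. Origin: centre of its underside, 4 mm above the worktop. The rings are in a different order every time
- liquid_sleeve: black ring fixed in the storage rack, 53 mm outer diameter, 10 mm high, hole 30 mm; at the start the thin white bottle stands in it, and it stays behind when that is lifted out. Origin: centre of its underside, 4 mm above the worktop. The rings are in a different order every time
- storage_rack: grey storage rack, fixed, 66 x 252 mm, floor 4 mm thick, side rails 12 mm high, a red tab at one end. Origin: centre of its underside, on the worktop; its y axis runs along the row toward the red tab. Its four places, counted from the red tab, lie at y = +87, +29, -29, -87 mm (x = 0)
- caddy: blue treatment caddy, fixed, 66 x 252 mm, empty at the start, a red tab at one end. Origin: centre of its underside, on the worktop; its y axis runs along the row toward the red tab. Four compartments, counted from the red tab, centred at y = +87, +29, -29, -87 mm (x = 0), each 54 mm along the row and 56 mm across inside, floor 4 mm and walls 14 mm above the worktop
- mixing_tub: bystander: white round plastic tub, 110 mm diameter, 61 mm high, to the right of the power strip; origin at the centre of its underside
- clear_cup: bystander: thin clear cup, 76 mm diameter, 75 mm high, behind the racks; origin at the centre of its underside

How it is judged:
By the outcome, as a careful person would: the job done as asked, in the order asked, and still so for the second after the job is handed in, with the robot touching nothing.
It also fails if it takes over 96 s, if anything falls off the work surface, if the arm or the gripper's body presses on something with over 40 N, if the wrist force passes 120 N, or if a joint passes its speed limit or range.

ROBOT

A 6-joint arm with a two-finger parallel gripper is mounted at the origin on a cart in front of the work surface, level with it; the furniture and walls round the work are solid. World frame = base frame: x ahead of the robot, y to its left, z up, the work surface at z = 0. Lengths are in mm, angles in rad, forces in N, time in s.
With the tool pointing down it reaches from about 350 to 975 mm from the base axis. Payload 7.1 kg.
Tool frame: the origin (TCP) lies on the front face of the gripper's body, between the roots of the fingers; the fingertips stand 80 mm ahead of it and the grasp point (between the pads) lies 61 mm ahead of it (env.tips_ahead is the distance from the TCP to the fingertips, in mm); z points along the fingers, y is the direction in which the jaws open and shut (so a half turn about z gives the same grasp; the last joint's range is limited). The gripper opens to 88 mm and grips with 3 to 60 N. Pads are 20 mm wide; open, the fingers measure 115 mm over their backs; the gripper's body (75 mm by 178 mm) begins 61 mm behind the grasp point.
Start: joints at [1.205, 0.423, 1.63, -0, 1.089, -0.019], TCP at [212.399, 587.786, 302.675] pointing down, gripper open.
Joint ranges: [-3, 3], [-0.9, 2.11], [0.09, 2.58], [-1.31, 4.45], [0.11, 2.69], [-2.54, 2.54]. Speed limits (rad/s): [2.39, 2.39, 3.01, 3.14, 3.14, 3.14].

INTERFACE

Orientations are given as a unit quaternion [x, y, z, w].
In Python, from station import env, set_gripper, viewer, workorder gives the robot as it stands. Calls block until the motion is done:
- env.reach(position, orientation): joint-space move of the TCP to a pose.
- env.move_l(position, rot=None, rate=150, f_stop=None): straight line of the TCP; rot=None keeps the orientation; rate is the mean speed in mm/s. With f_stop (N) it stops when the force on the tool has changed by that much, and returns True; else False.
- env.move_joints(angles): joint-space move.
- set_gripper(opening): finger opening in mm; the grip force is fixed at half the most; returns when the fingers have stopped.
- env.hold(seconds).
- env.ik(position, orientation): joint angles nearest the present ones, or None.
- env.read_state(): the state.
- viewer.camera(name): name is "scene" or "side" or "wrist"; returns the picture (400x640x3 uint8, blue, green, red); there is no depth.
- viewer.camera_params(name): a dict with "fx", "fy", "cx", "cy" (pixels), "dist" ([k1, k2, p1, p2, k3] as OpenCV has them; the pictures are not rectified), "pose" (4x4, takes a point from camera to world coordinates); the wrist camera has in their place "tool_from_camera" (4x4, takes a point from camera to tool coordinates, whose origin is the TCP and whose axes are the flange's). Camera axes: x right, y up, looking along -z (the intrinsics and any distortion apply to the point x, -y, -z); pixel columns grow to the right and rows downward; lengths in mm; the calibration is good to about 2 mm. A picture is of the moment at which its call begins: read the wrist's pose just before it. camera_params takes no time and is no camera call.
A pose or a line that the arm cannot do raises env.IKError and nothing moves.
- workorder.sign_off(): hands the job in, once; it reports no verdict.
The state is a dict: "time_s": time; "qpos": joint angles; "dq": joint speeds; "tau": joint torques, N m; "tool_pos": TCP position; "orientation": TCP orientation; "force": force on the tool from outside, world axes, zero at the start; "wrist_torque": the same for the moment, N m; "width": finger opening in mm.
Only numpy, scipy, OpenCV 4.12 (cv2) and the standard library are available. Lean on these libraries where they do the work, as an engineer would, in place of code of your own. Each camera call takes 0.05 s, during which the arm holds its last target. There are 200 camera calls.

## Working session

There is one attempt and no reset: what is moved stays moved. The work goes in short steps, each a Python script; the robot and the scene stay as the last script left them, time stands still between calls to the robot, and variables do not carry over. Pictures are saved under pics/ and viewed, about 12 in all and at most 16, crops included, and the job is handed in when it is done.

```bash
ls; mkdir -p pics
python3 - <<'E'
from station import env, set_gripper, viewer, workorder
import cv2
for n in ("scene","side"):
    cv2.imwrite(f"pics/{n}0.png",viewer.camera(n)); p=viewer.camera_params(n); print(n,p)
print(viewer.camera_params("wrist")); print(env.read_state())
E
```

```text
pics
scene {'fx': 402.36587353715635, 'fy': 402.36587353715635, 'cx': 318.911211589404, 'cy': 194.358386955653, 'dist': array([-0.07768313,  0.        ,  0.        ,  0.        ,  0.        ]), 'pose': array([[ 9.04228632e-01,  2.24379414e-01, -3.63351704e-01,
         2.35929445e+02],
       [-4.27048424e-01,  4.74153313e-01, -7.69940438e-01,
        -7.41138703e+02],
       [-4.74370145e-04,  8.51370961e-01,  5.24563877e-01,
         6.23265068e+02],
       [ 0.00000000e+00,  0.00000000e+00,  0.00000000e+00,
         1.00000000e+00]])}
side {'fx': 391.77494385766084, 'fy': 391.77494385766084, 'cx': 327.76334283846427, 'cy': 197.30736244289736, 'dist': array([-0.09447569,  0.        ,  0.        ,  0.        ,  0.        ]), 'pose': array([[-9.99297618e-01, -3.28881830e-02,  1.79621018e-02,
         6.21794335e+02],
       [ 2.86877381e-02, -3.63008528e-01,  9.31344094e-01,
         9.30959262e+02],
       [-2.41098189e-02,  9.31205228e-01,  3.63697045e-01,
         4.02865874e+02],
       [ 0.00000000e+00,  0.00000000e+00,  0.00000000e+00,
         1.00000000e+00]])}
{'fx': 328.656
[... 497 characters left out ...]
+00,
         1.00000000e+00]])}
{'time_s': 0.1, 'qpos': array([ 1.20498361e+00,  4.23776674e-01,  1.63057178e+00, -6.82060909e-07,
        1.08859232e+00, -1.89816311e-02]), 'dq': array([-0.00106316, -0.00311273, -0.00017   ,  0.00088075,  0.00100557,
       -0.00012111]), 'tau': array([ 2.39401315e-04, -5.45612276e+01, -2.74324000e+01,  6.44588191e-02,
        1.88404054e-02, -5.29930651e-05]), 'tool_pos': array([212.28153395, 587.44906006, 301.98812576]), 'orientation': array([ 1.72547469e-01,  9.85000973e-01, -6.61679573e-04, -1.28591983e-04]), 'force': array([0.32585447, 0.62953958, 0.15853826]), 'wrist_torque': array([ 0.01231143, -0.00980558, -0.0386813 ]), 'width': 87.83899276254878}
```

View pics/scene0.png

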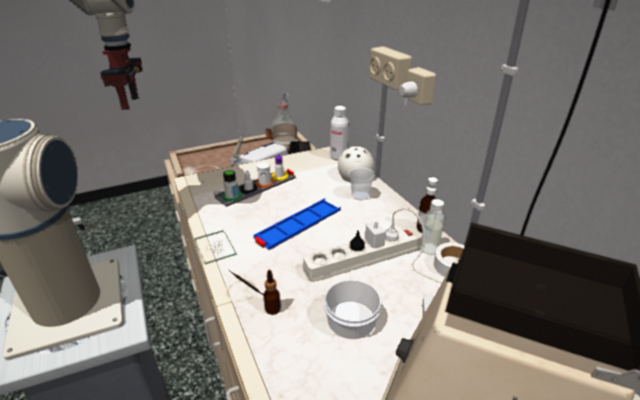

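View pics/side0.png

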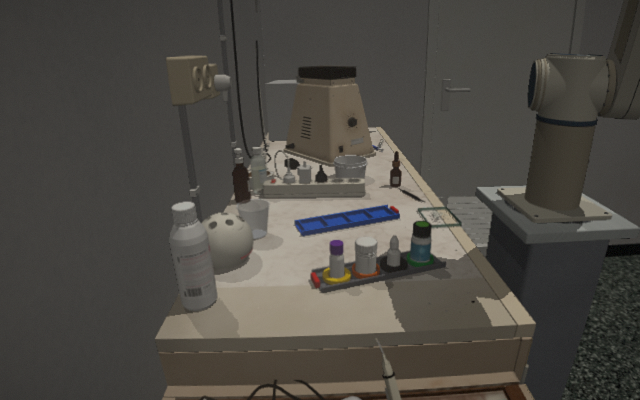

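The scene and side pictures show the grey rack with its red tab at the far-x end: scene (291,174), side (316,279). From the tab the order is purple conditioner, fat powder jar, thin liquid bottle, gel jar. The caddy is empty with its tab at the near end: scene (262,241), side (395,210).

```bash
cat > h.py <<'E'
from station import env, set_gripper, viewer, workorder
import cv2, numpy as np
from scipy.spatial.transform import Rotation as R
def campose(n, st=None):
    p=viewer.camera_params(n)
    if n!="wrist": return p,p["pose"]
    T=np.eye(4); T[:3,:3]=R.from_quat(st["orientation"]).as_matrix(); T[:3,3]=st["tool_pos"]
    return p,T@p["tool_from_camera"]
def K(p): return np.array([[p["fx"],0,p["cx"]],[0,p["fy"],p["cy"]],[0,0,1.]])
def to_world(n,uv,z,st=None):
    p,T=campose(n,st)
    q=cv2.undistortPoints(np.array(uv,float).reshape(-1,1,2),K(p),p["dist"])[:,0]
    d=np.c_[q[:,0],-q[:,1],-np.ones(len(q))]@T[:3,:3].T
    return T[:3,3]+d*((z-T[2,3])/d[:,2])[:,None]
def to_pix(n,P,st=None):
    p,T=campose(n,st); c=(np.atleast_2d(P)-T[:3,3])@T[:3,:3]
    return cv2.projectPoints(c*[1,-1,-1],np.zeros(3),np.zeros(3),K(p),p["dist"])[0][:,0]
def down(yaw):  # tool z down, tool y axis (jaw) at angle yaw in world xy
    y=np.array([np.cos(yaw),np.sin(yaw),0]); z=np.array([0,0,-1.]); x=np.cross(y,z)
    return R.from_matrix(np.c_[x,y,z]).as_quat()
E
python3 - <<'E'
from h import *
np.set_printoptions(precision=0,suppress=True)
print(to_world("scene",[(262,241),(337,208),(291,174),(220,197)],12))
print(to_world("side",[(395,210),(298,225),(316,279),(444,264)],12))
print(to_world("side",[(422,225),(394,240),(366,241),(336,243)],75))
for y in (0,np.pi/2,-np.pi/2,np.pi):
    for p in ((560,230,330),(560,420,330),(560,330,380)): print(y,p,env.ik(p,down(y)))
E
```

```text
[[441.  19.  12.]
 [674.  70.  12.]
 [632. 305.  12.]
 [396. 265.  12.]]
[[436.  33.  12.]
 [677. 101.  12.]
 [635. 331.  12.]
 [392. 298.  12.]]
[[428. 255.  75.]
 [493. 312.  75.]
 [544. 312.  75.]
 [597. 315.  75.]]
0 (560, 230, 330) [ 0.  0.  2. -0.  1.  0.]
0 (560, 420, 330) [ 1.  1.  1. -0.  1.  1.]
0 (560, 330, 380) [ 1.  0.  1. -0.  1.  1.]
1.5707963267948966 (560, 230, 330) [ 0.  0.  2. -0.  1. -1.]
1.5707963267948966 (560, 420, 330) [ 1.  1.  1. -0.  1. -1.]
1.5707963267948966 (560, 330, 380) [ 1.  0.  1. -0.  1. -1.]
-1.5707963267948966 (560, 230, 330) [ 0.  0.  2. -0.  1.  2.]
-1.5707963267948966 (560, 420, 330) [ 1.  1.  1. -0.  1.  2.]
-1.5707963267948966 (560, 330, 380) [ 1.  0.  1. -0.  1.  2.]
3.141592653589793 (560, 230, 330) None
3.141592653589793 (560, 420, 330) [ 1.  1.  1. -0.  1. -3.]
3.141592653589793 (560, 330, 380) None
```

Run:
```python
from h import *
import json
out={}
for n,p,y in (("rack",(514,315,260),.15),("caddy",(557,70,260),.24)):
    env.reach(p,down(y)); env.hold(.2); s=env.read_state(); cv2.imwrite(f"pics/{n}1.png",viewer.camera("wrist"))
    out[n]={k:list(map(float,s[k])) for k in("tool_pos","orientation")}
    print(s["time_s"],s["tool_pos"],s["qpos"])
json.dump(out,open("st.json","w"))
```

```text
1.8167 [513.50295039 315.91447122 260.09216867] [5.31772307e-01 4.41642199e-01 1.71238714e+00 6.30453046e-05
 9.87388143e-01 3.79974170e-01]
3.0417 [556.99554255  71.28430515 259.9707253 ] [ 1.06051762e-01  3.85205224e-01  1.80502645e+00  1.29008557e-04
  9.51302846e-01 -1.35862488e-01]
```

View pics/rack1.png

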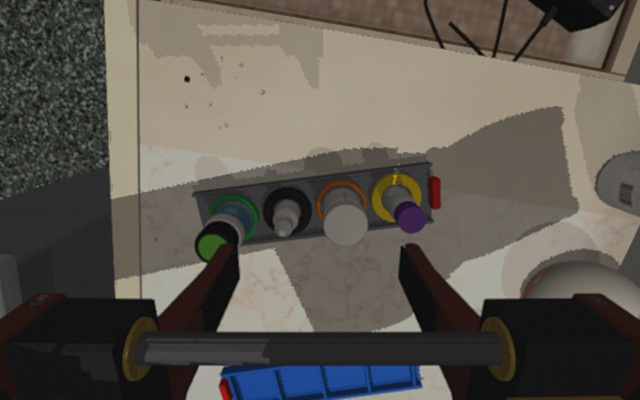

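View pics/caddy1.png

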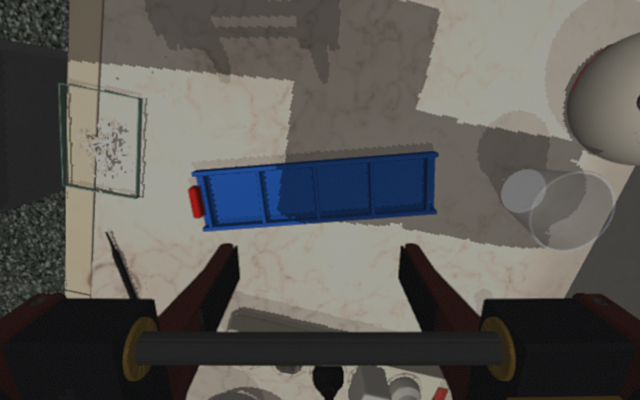

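Wrist pictures: the rack's rail corners are at about (195,190), (430,163) and (436,221), the yellow ring at (397,198), the black ring at (287,211), and the tab at (435,193). The caddy corners are at about (193,171), (436,153), (436,214) and (205,231), with the tab on the left at (196,201). I'll turn these into poses with colour masks.

```bash
cat > m.py <<'E'
from h import *
import json
st=json.load(open("st.json"))
np.set_printoptions(precision=1,suppress=True)
def mask(im,f,roi):
    hsv=cv2.cvtColor(im,cv2.COLOR_BGR2HSV).astype(int); m=f(hsv[...,0],hsv[...,1],hsv[...,2]).astype(np.uint8)
    k=np.zeros_like(m); k[roi[1]:roi[3],roi[0]:roi[2]]=1; m*=k
    n,l,s,_=cv2.connectedComponentsWithStats(m); i=1+np.argmax(s[1:,4]); v,u=np.where(l==i); return np.c_[u,v]
im=cv2.imread("pics/caddy1.png")
b=mask(im,lambda h,s,v:(h>100)&(h<130)&(s>120),(150,130,470,245))
W=to_world("wrist",b,14,st["caddy"])[:,:2].astype(np.float32)
print("caddy rect",cv2.minAreaRect(W))
r=mask(im,lambda h,s,v:((h<8)|(h>172))&(s>120),(180,170,210,235)); print("tab",to_world("wrist",r,14,st["caddy"]).mean(0))
print("corners",to_world("wrist",[(193,171),(436,153),(436,214),(205,231)],14,st["caddy"])[:,:2])
im=cv2.imread("pics/rack1.png")
print("rack corners",to_world("wrist",[(195,190),(430,163),(436,221),(205,248)],12,st["rack"])[:,:2])
r=mask(im,lambda h,s,v:((h<8)|(h>172))&(s>120),(425,165,450,220)); print("tab",to_world("wrist",r,12,st["rack"]).mean(0))
for n,f,roi in (("yellow",lambda h,s,v:(h>22)&(h<33)&(s>120),(360,160,430,230)),("orange",lambda h,s,v:(h>4)&(h<18)&(s>130),(310,165,372,240))):
    q=mask(im,f,roi); w=to_world("wrist",q,14,st["rack"])[:,:2].astype(np.float32); print(n,cv2.minEnclosingCircle(w))
print("black",to_world("wrist",[(287.5,211)],14,st["rack"]))
E
python3 m.py
python3 - <<'E'
import cv2
a=cv2.imread("pics/rack1.png")[150:260,185:450]
cv2.imwrite("pics/rack1c.png",cv2.resize(a,None,fx=3,fy=3,interpolation=cv2.INTER_CUBIC))
E
```

```text
caddy rect ((555.8361206054688, 64.44831848144531), (249.20533752441406, 65.94547271728516), 18.530412673950195)
tab [436.1  24.4  14. ]
corners [[429.2  56.2]
 [662.6 132.8]
 [684.8  71.8]
 [450.1  -6.2]]
rack corners [[387.  291.9]
 [621.6 356.7]
 [643.9 296.6]
 [400.4 227.1]]
tab [633.7 327.3  12. ]
yellow ((594.3167114257812, 315.875732421875), 26.93330192565918)
orange ((539.3592529296875, 300.38836669921875), 26.520103454589844)
black [[485.1 284.4  14. ]]
```

View pics/rack1c.png

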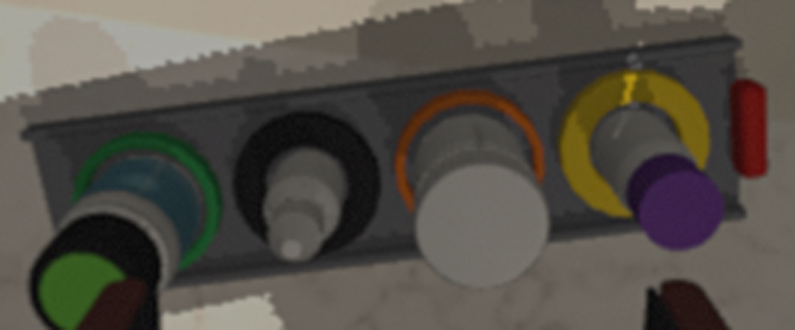

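```bash
cat >> h.py <<'E'
RC,RA=np.array([511.7,292.2]),np.radians(15.9)
CC,CA=np.array([555.8,64.4]),np.radians(18.5)
SLOT=[87,29,-29,-87]
def rackp(i): return RC+SLOT[i]*np.array([np.cos(RA),np.sin(RA)])
def cadp(i): return CC-SLOT[i]*np.array([np.cos(CA),np.sin(CA)])
G={"conditioner":(0,38,27),"powder":(1,62,41),"liquid":(2,36,25),"gel":(3,42,39)}  # slot, grasp z, diameter
def pick(n,xy=None):
    i,g,d=G[n]; q=down(RA+np.pi/2); p=rackp(i) if xy is None else np.array(xy)
    env.reach([*p,g+61+100],q); env.move_l([*p,g+61+(6 if n!="powder" else 12)],rate=150); env.move_l([*p,g+61],rate=30)
    set_gripper(d-8); env.hold(.2); s=env.read_state(); print(n,"grip",s["width"],s["tool_pos"],s["force"])
    env.move_l([*p,g+61+20],rate=50); env.move_l([*p,g+61+110],rate=150)
    s=env.read_state(); print("lifted",s["width"],s["force"],s["time_s"])
def place(n,off=(0,0)):
    i,g,d=G[n]; q=down(CA+np.pi/2); p=cadp(i)+off
    env.reach([*p,g+61+110],q); env.move_l([*p,g+61+8],rate=130)
    hit=env.move_l([*p,g+61-2],rate=20,f_stop=4); s=env.read_state(); print("down",hit,s["tool_pos"],s["force"],s["width"])
    set_gripper(d+14); env.hold(.2); set_gripper(86); env.move_l([*p,g+61+110],rate=150); print(env.read_state()["time_s"])
E
python3 - <<'E'
from h import *
np.set_printoptions(precision=1,suppress=True)
for z in (0,40,80,120): print(z,to_world("scene",[(356,162)],z)[0],to_world("side",[(228,240)],z)[0],to_world("side",[(195,230)],z)[0])
for i in range(4): print(rackp(i),cadp(i))
# expected pixels of compartments in the fixed views
for n in ("scene","side"): print(n,to_pix(n,[[*cadp(i),14] for i in (0,3)]).ravel(),to_pix(n,[[*rackp(i),14] for i in (0,3)]).ravel())
pick("gel")
cv2.imwrite("pics/gel_side.png",viewer.camera("side"))
E
```

```text
0 [871.2 309.4   0. ] [833.9 143.3   0. ] [925.7  85.9   0. ]
40 [830.5 242.   40. ] [812.8 221.5  40. ] [895.6 169.8  40. ]
80 [789.7 174.6  80. ] [791.7 299.7  80. ] [865.4 253.7  80. ]
120 [748.9 107.1 120. ] [770.7 377.9 120. ] [835.2 337.6 120. ]
[595.4 316. ] [473.3  36.8]
[539.6 300.1] [528.3  55.2]
[483.8 284.3] [583.3  73.6]
[428.  268.4] [638.3  92. ]
scene [272.  233.  321.9 206.5] [278.8 174.3 230.6 193.3]
side [380.7 210.4 314.5 222. ] [337.7 272.7 421.6 256.1]
gel grip 38.05231271638941 [428.  268.3 103. ] [-0.  -0.2  0.4]
lifted 38.1536338538458 [ 0.2  0.2 -0.9] 7.625
```

View pics/gel_side.png

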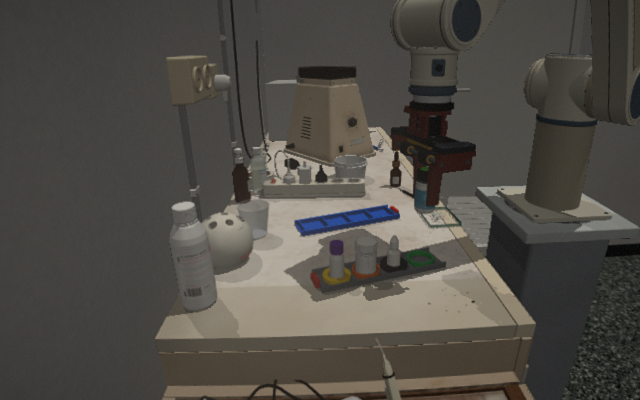

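The gel jar hangs upright at (424,190), and its green ring stayed behind at (421,257). The projected rack and caddy points match the side view. I'll place it.

Run:
```python
from h import *
import json
np.set_printoptions(precision=1,suppress=True)
place("gel")
env.hold(.1); s=env.read_state(); cv2.imwrite("pics/gel_placed.png",viewer.camera("wrist"))
print(to_pix("wrist",[[*cadp(3),4],[*cadp(3),85],[*cadp(3),64]],s))
```

```text
down True [638.5  91.9 102.9] [-1.4  0.2  5.5] 38.05536139472419
12.375
[[318.4 198.1]
 [318.4 231.5]
 [318.4 220.8]]
```

View pics/gel_placed.png

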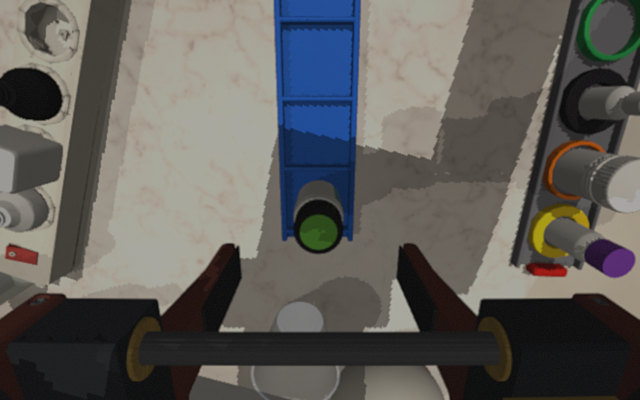

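The gel jar stands centred in the fourth compartment: its cap is at (318,233), predicted (318,231.5). I'll move the others with width guards.

Run:
```python
from h import *
np.set_printoptions(precision=1,suppress=True)
for n in ("liquid","powder","conditioner"):
    pick(n); w=env.read_state()["width"]
    if abs(w-G[n][2])>3: print("STOP",n,w); break
    cv2.imwrite(f"pics/{n}_lift.png",viewer.camera("side"))
    place(n)
else:
    p=CC; env.reach([*(CC+[0,20]),290],down(CA)); env.hold(.1)
s=env.read_state(); print(s["time_s"])
cv2.imwrite("pics/final_w.png",viewer.camera("wrist"));cv2.imwrite("pics/final_s.png",viewer.camera("side"))
print(to_pix("wrist",[[*cadp(i),h] for i,h in ((0,76),(1,70),(2,70),(3,85))],s))
```

```text
liquid grip 24.08523870048299 [483.8 284.3  97. ] [-0.2 -1.2 -0.3]
lifted 24.02187768198823 [-0.1 -0.4  0.3] 17.1083
down True [583.6  73.5  96.9] [-0.   0.3  4.1] 23.986913767920196
21.8833
powder grip 40.107496691751145 [539.6 300.1 123. ] [-0.2 -0.  -0.2]
lifted 39.94829152403238 [ 0.3 -1.2 -0.7] 26.375
down True [528.7  55.  122.7] [ 0.4 -2.5  3.2] 39.75107214576091
30.9917
conditioner grip 26.24740316541131 [595.4 316.   99. ] [ 0.3 -0.1  0.2]
lifted 26.096522872980543 [-0.4  0.5 -1.1] 35.625
down True [473.6  36.7  98.9] [-0.2  0.1  5.4] 26.020686871631288
40.6167
42.175
[[221.3 213.9]
 [282.8 212. ]
 [342.6 212.1]
 [406.3 217.4]]
```

View pics/final_w.png

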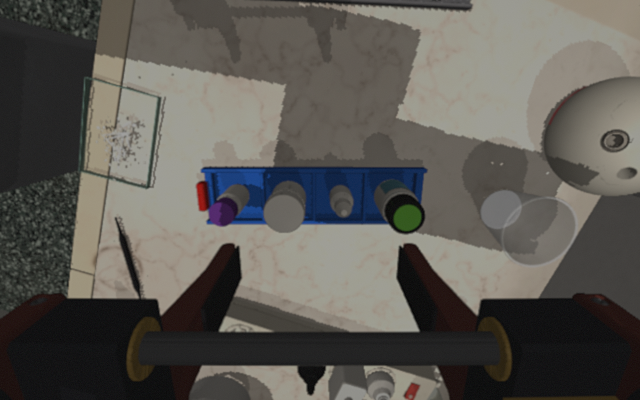

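View pics/final_s.png

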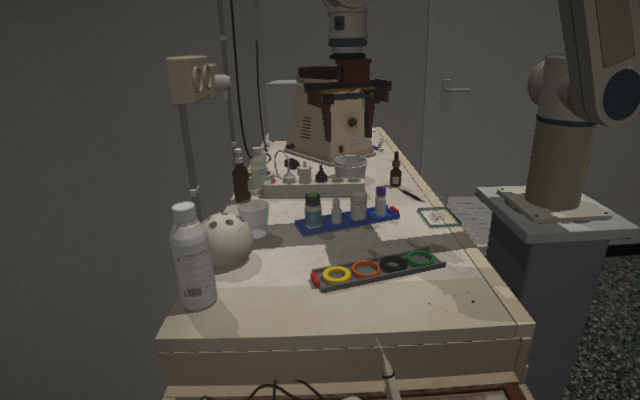

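The four tops are at (221,213), (285,212), (343,212) and (407,216). Predicted were (221,214), (283,212), (343,212) and (406,217), so all are within about 2–3 px (roughly 2–3 mm). All stand upright, the rings are left in the rack, and the cup and tub haven't moved. The gripper is clear.

```bash
python3 -c "
from station import workorder
print(workorder.sign_off())"
```

```text
the job is handed in; nothing more can be done
None
```

All four bottles and jars are now in the blue caddy, and I have handed the job in. From the red tab the order is conditioner, powder jar, liquid bottle, gel jar, the same as it was in the grey rack. The last move ended at 42 s on the robot's clock, against the 96 s limit.

- **Position:** in the last wrist picture, each cap was within about 2–3 mm of the middle of its compartment. The powder jar was furthest off, about 2 mm along the row.
- **Standing:** all four are upright, and the coloured rings stayed in the grey rack.
- **Bystanders:** the white tub and clear cup looked unmoved in the side view. I did not measure them.
- **Gripper:** it was well above the caddy and touching nothing when I handed in.
- **Failed checks:** none failed or disagreed, though my first rough readings from the fixed cameras were off by up to 30 mm. I used the close wrist views instead.

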